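# Clamp a chocolate mould three clicks and hold

### The arm

A 6-joint arm with a two-finger parallel gripper is mounted at the origin on the work surface. World frame = base frame: x ahead of the robot, y to its left, z up, the work surface at z = 0. Lengths are in m, angles in rad, forces in N, time in s.
With the tool pointing down it reaches from about 0.375 to 0.825 m from the base axis. Payload 5.5 kg.
Tool frame: the origin (TCP) lies at the very end of the fingers, on their centre line; the grasp point (between the pads) lies 19 mm behind it; x points along the fingers, z is the direction in which the jaws open and shut, and the axes are right-handed (so a half turn about x gives the same grasp; the last joint's range is limited). The gripper opens to 85 mm and grips with 20 to 120 N. Pads are 22 mm wide; open, the fingers measure 114 mm over their backs; the gripper's body (76 mm by 85 mm) begins 54 mm behind the grasp point. The pads swing forward as they close: fully open they stand 13 mm farther back than shut.
Start: joints at [1.267, 0.314, -0.047, 1.21, 0, 1.571], TCP at [0.179, 0.573, 0.231] pointing down, gripper open.
Joint ranges: [-2.67, 2.67], [-0.69, 1.73], [-1.03, 1.25], [-2.08, 2.16], [-1.42, 1.45], [-3.14, 3.14]. Speed limits (rad/s): [2.39, 2.39, 3.01, 3.14, 3.14, 3.14].

### API

Orientations are given as a 3x3 rotation matrix whose columns are the frame's x, y, z axes.
In Python, from plant import manip, move_gripper, eyes, job_done gives the robot as it stands. The module is installed in compiled form; this text tells all that it offers. Calls block until the motion is done:
- manip.move_to(position, orientation): joint-space move of the TCP to a pose.
- manip.move_l(position, v=0.15, ori=None, force_limit=None): straight line of the TCP; ori=None keeps the orientation; v is the mean speed in m/s. With force_limit (N) it stops when the force on the tool has changed by that much, and returns True; else False.
- manip.set_joints(angles): joint-space move.
- move_gripper(opening, newtons=None): finger opening in m; newtons is the grip in N (None keeps the last); returns when the fingers have stopped.
- manip.sleep(seconds).
- manip.inverse_kinematics(position, orientation): joint angles nearest the present ones, or None.
- eyes.grab_frame(name): name is "side" or "top"; returns (picture, depth): 480x640x3 uint8, blue, green, red; 480x640 float32, m along the optical axis (not along the pixel's ray), 0 where there is no reading.
- eyes.camera_info(name): a dict with "camera_matrix" (3x3 intrinsics, pixels), "k1" (the pictures are not rectified: a ray, as slopes to the right and down, at radius r is drawn at 1 + k1 r^2 times it, then the intrinsics apply), "world_to_cam" (4x4, takes a point from world to camera coordinates). Camera axes: x right, y up, looking along -z (the intrinsics and any distortion apply to the point x, -y, -z); pixel columns grow to the right and rows downward; lengths in m; the calibration is good to about 2 mm. A picture is of the moment at which its call begins. camera_info takes no time and is no camera call.
A pose or a line that the arm cannot do raises manip.PlanningError and nothing moves.
- job_done(): hands the job in, once; it reports no verdict.
Trained networks look in the newest picture that a camera, given by its name, has taken for a name from the list of things; names that differ only in an ending like _2 or _b are one class to them, and where a whole thing is asked for, a point or a joint stands for the part that bears it (a point fixed in the world has none). Each returns a list of dicts, best first, with "p" (0 to 1); they miss things now and then, are a little off and sometimes report something else, mostly with a low value. They report only what shows in the picture. A call takes as long as a camera call. They do not tell look-alikes from the thing itself.
- eyes.recognise(label, camera): "box" ([left, top, right, bottom] in pixels, round what is visible of it).
- eyes.tip_of(label, camera): "centre" ([column, row] in pixels: a listed point, or the origin of a listed thing).
Readings, each from a call of its own:
- manip.read_t(): time.
- manip.read_q(): joint angles.
- manip.read_dq(): joint speeds.
- manip.read_effort(): joint torques, N m.
- manip.read_tool_pos(): TCP position.
- manip.read_ee_rot(): TCP orientation.
- manip.read_wrist_force(): force on the tool from outside, world axes, zero at the start.
- manip.read_wrist_torque(): the same for the moment, N m.
- manip.read_grip_width(): finger opening in m.
Only numpy, scipy, OpenCV 4.12 (cv2) and the standard library are available. Lean on these libraries where they do the work, as an engineer would, in place of code of your own. Each camera call takes 0.05 s, during which the arm holds its last target.

### The job

Push the filled chocolate mould flat along the jig plate into the corner, until its edges lie against both the far and the left stop, before you touch the ratchet lever. Then swing the lever by its black handle exactly three clicks from rest, feeling for each click and never going over a fourth, so that the rubber pad nips the mould against the stop. The lever springs back when let go, so finish while still holding it in the notch after the third click, and leave everything else on the table alone.

Things in the scene. Friction and masses are not known exactly. Their poses are not given: they have to be found in the camera images.
- jig: clamping jig: grey metal plate 230 x 340 x 8 mm fixed on the table. Origin at table height; x points away from the robot (turned up to 0.25 rad), y left, z up. 'Jig' numbers are mm from this origin. Plate: jig x -130..100, y -200..140, top 8 above the table. The mould is home with its origin at jig (15, 75), parallel to the stops, near side at x -45, right side at y 35
- corner (a point): inner corner of the two steel stops (16 mm high above the plate), at jig (75, 115), 8 mm above the table. The far stop's face is jig x = 75 (over y 2..127), the left stop's face is jig y = 115 (over x -63..87)
- mould: milky plastic chocolate mould filled with six set bars, a slab 120 (its x) x 80 (its y) x 22 mm, 0.2 to 0.45 kg, loose on the jig plate. Origin: centre of its underside. It starts 25 to 55 mm short of the far stop and 8 to 16 mm short of the left stop, turned up to 0.10 rad. Right of it the plate is clear for a finger at jig x -60..5
- lever (a joint): angle of the ratchet lever, rad: 0 at rest, growing counter-clockwise seen from above (the handle goes to the robot's right), up to 1.6. A spring swings it all the way back if let go; the clicks do not latch it. Clicks come every 0.25 rad, the first between 0.20 and 0.40, different every time; each notch's middle is 0.125 rad past its click
- lever_grip (a point): the handle: upright black round post 22 mm across, from 35 to 68 mm above the table, on the end of the flat steel lever arm. This point is on its axis, 55 mm above the table, 120 mm from the pivot. At rest the arm points from the pivot at 165 degrees in the jig frame (mostly towards the robot)
- pivot (a point): the lever's upright pivot axis, at jig (30, -120), 36 mm above the table. Push at the handle: 2.5 N at rest to 4 N at 0.9 rad against the spring, up to 1.3 N more once the pad presses the mould. Within 0.085 rad of each click the pawl rides on a pin: the push first jumps up by about 3 N, falls steadily to about 2 N below the spring push, and comes sharply back to it as the pawl drops into the notch
- pawl_point (a point): the brass pawl roller carried by the lever, 62.5 mm from the pivot, 0.30 rad counter-clockwise ahead of the arm, 21 mm above the table; it rides over the pins of the ring
- ring: fixed steel ring (disc 132 mm across around the pivot, origin on the pivot axis at table height) with six upright pins 6 mm thick, 0.25 rad apart at 60 mm radius, over which the pawl clicks; set at a different angle every time. Its x axis points at the middle of the notch after the third pin, where the pawl lies after three clicks
- pad: rubber clamp pad, 40 x 10 x 14 mm, centred 17.5 mm above the table, at jig x 25..65, right of the mould; the lever drives it left, 35 mm per rad. At rest its face is at jig y = 10; with the mould home it touches at about 0.71 rad and springs (1.5 N at first, then 250 N/m). This body's origin is the jig's origin at rest and moves with the pad
- clip_a: bent steel ring clip (30 mm across, 16 mm high), loose near the front of the jig. Bystander, to be left alone; origin at its underside's centre
- clip_b: a second such ring clip. Bystander, to be left alone; origin at its underside's centre
- knife: palette knife 240 mm long, lying to the right of the jig. Bystander, to be left alone
- figure: dark chocolate snowman-like figure with a hat, 98 mm high, 64 mm across, to the left of the jig. Bystander, to be left alone; origin at its underside's centre
- bowl: steel bowl 140 mm across, 60 mm high. Bystander, to be left alone; origin at its underside's centre
- jar: clear jar with steel lid, 64 mm across, 90 mm high. Bystander, to be left alone; origin at its underside's centre
- cutter: steel ring cutter 70 mm across, 30 mm high. Bystander, to be left alone; origin at its underside's centre
Mind the look-alikes: they are no part of the job. Of the things that look like the mould, the smallest one is meant.

How it is judged:
By the outcome, as a careful person would: the job done as asked, in the order asked, and still so for the second after the job is handed in, while the arm keeps its last pose, push and grip.
It also fails if it takes over 72 s, if anything falls off the work surface, if the arm or the gripper's body presses on something with over 40 N, if the wrist force passes 120 N, or if a joint passes its speed limit or range.

## Working session

There is one attempt and no reset: what is moved stays moved. The work goes in short steps, each a Python script; the robot and the scene stay as the last script left them, time stands still between calls to the robot, and variables do not carry over. Pictures are saved under pics/ and viewed, and the job is handed in when it is done.

```bash
ls; mkdir -p pics
python3 - <<'E'
from plant import manip, eyes
import cv2
print(manip.read_t())
for n in ("top","side"):
    p,d=eyes.grab_frame(n); cv2.imwrite(f"pics/{n}0.png",p)
    i=eyes.camera_info(n); print(n,i)
    for l in ["mould","jig","corner","lever_grip","pivot","pawl_point","ring","pad"]:
        print(l,[(x["centre"],round(x["p"],2)) for x in eyes.tip_of(l,n)][:3])
print(manip.read_t(), manip.read_tool_pos(), manip.read_ee_rot())
E
```

```text
pics
0.0
top {'camera_matrix': array([[600.36371322,   0.        , 319.29646237],
       [  0.        , 600.36371322, 246.29279209],
       [  0.        ,   0.        ,   1.        ]]), 'k1': 0.027829529104967138, 'world_to_cam': array([[ 3.71091367e-04, -9.99976691e-01, -6.81755384e-03,
         2.38239746e-02],
       [ 9.81220935e-01, -9.50902519e-04,  1.92884868e-01,
        -4.90532120e-01],
       [-1.92886855e-01, -6.76110446e-03,  9.81197711e-01,
        -1.48550238e+00],
       [ 0.00000000e+00,  0.00000000e+00,  0.00000000e+00,
         1.00000000e+00]])}
mould [([407.3, 332.3], 0.89), ([203.8, 185.5], 0.83), ([305.3, 229.1], 0.74)]
jig [([324.9, 219.9], 0.73)]
corner [([279.9, 198.3], 0.9)]
lever_grip [([365.6, 242.6], 0.72)]
pivot [([372.0, 198.2], 0.92), ([327.6, 217.7], 0.3), ([327.6, 217.9], 0.29)]
pawl_point [([376.1, 224.5], 0.97)]
ring [([368.6, 202.4], 0.96), ([280.3, 196.4], 0.17)]
pad [([326.6, 221.3], 0.64), ([366.0, 245.9], 0.59)]
side {'camera_matrix': array([[450.51484649,   0.        , 317.09661819],
       [  0.        , 450.51484649, 237.37378718],
       
[... 179 characters left out ...]
2238,  0.80552562, -0.09081187],
       [-0.0746073 , -0.80222554,  0.59234106, -1.0059911 ],
       [ 0.        ,  0.        ,  0.        ,  1.        ]])}
mould [([349.9, 236.9], 0.86), ([374.4, 182.2], 0.64), ([229.8, 330.4], 0.61)]
jig [([358.8, 257.2], 0.89), ([349.6, 237.5], 0.17)]
corner [([373.6, 223.2], 0.84), ([346.3, 236.9], 0.51)]
lever_grip [([333.0, 268.8], 0.92)]
pivot []
pawl_point [([367.2, 283.0], 0.96)]
ring [([390.1, 290.1], 0.78)]
pad [([361.1, 255.9], 0.52), ([417.4, 348.9], 0.4)]
0.9 [0.17948665 0.5725434  0.23134134] [[ 1.29793331e-05 -9.54216356e-01  2.99117278e-01]
 [ 6.90633045e-05  2.99117279e-01  9.54216353e-01]
 [-9.99999998e-01  8.27293580e-06  6.97836775e-05]]
```

View pics/top0.png

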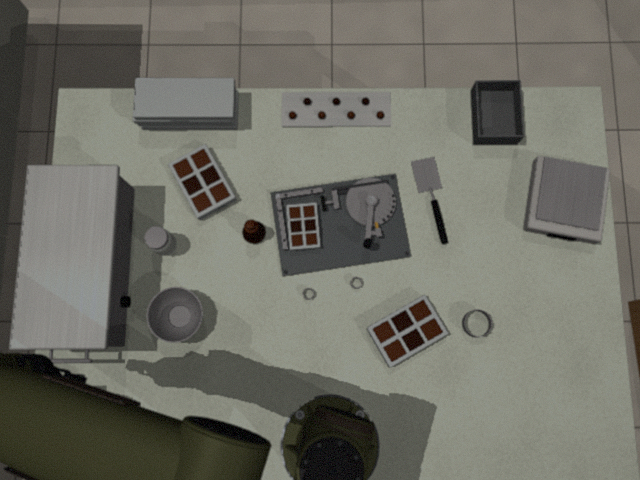

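View pics/side0.png

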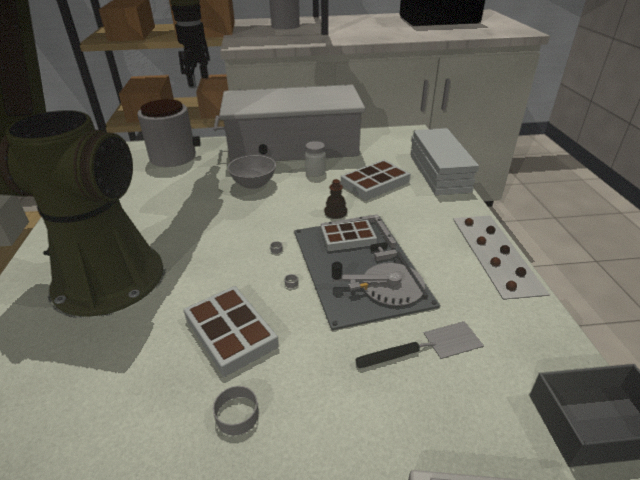

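```bash
python3 -c "
import cv2
a=cv2.imread('pics/top0.png')[150:300,240:440];cv2.imwrite('pics/top0c.png',cv2.resize(a,None,fx=4,fy=4,interpolation=cv2.INTER_CUBIC))
"
```

```text
(no output)
```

View pics/top0c.png

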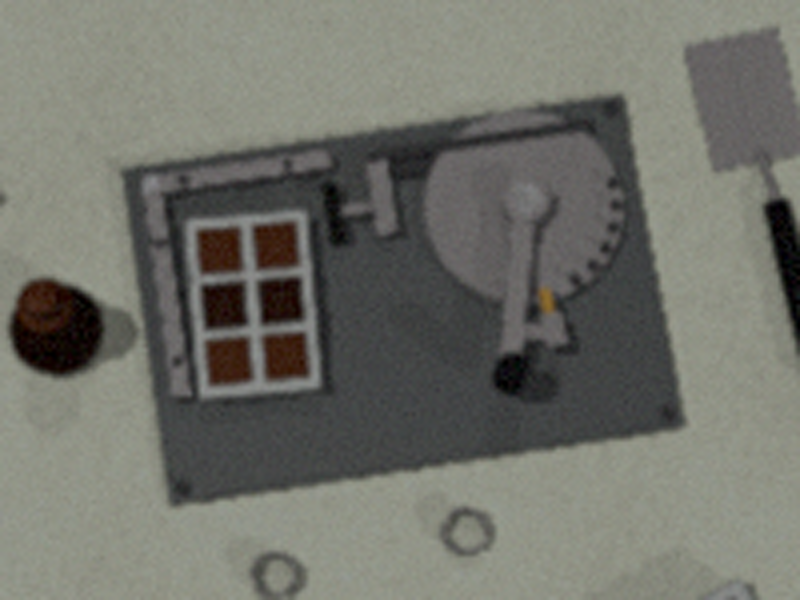

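The mould candidates are (305,229), (204,185) and (407,332). The one at (305,229) is the smallest and lies inside the jig stops, and the crop confirms it. Next I'll fit the geometry.

```bash
cat > h.py <<'E'
import numpy as np, cv2
from scipy.optimize import least_squares
def ray(info,px):
    K=info["camera_matrix"]; u=(np.array(px,float)-[K[0,2],K[1,2]])/[K[0,0],K[1,1]]
    s=u.copy()
    for _ in range(20): s=u/(1+info["k1"]*(s@s))
    W=info["world_to_cam"]; R=W[:3,:3]; return -R.T@W[:3,3], R.T@np.array([s[0],-s[1],-1.])
def at_z(info,px,z):
    o,d=ray(info,px); return o+d*(z-o[2])/d[2]
def proj(info,P):
    W=info["world_to_cam"]; c=W[:3,:3]@np.asarray(P)+W[:3,3]; s=np.array([c[0],-c[1]])/-c[2]
    s=s*(1+info["k1"]*(s@s)); K=info["camera_matrix"]; return s*[K[0,0],K[1,1]]+[K[0,2],K[1,2]]
def fit(P,Q):  # rigid 2D: world = R P + t
    P=np.array(P,float);Q=np.array(Q,float)
    f=lambda x:(np.c_[np.cos(x[2])*P[:,0]-np.sin(x[2])*P[:,1]+x[0],np.sin(x[2])*P[:,0]+np.cos(x[2])*P[:,1]+x[1]]-Q).ravel()
    r=least_squares(f,[Q[:,0].mean(),Q[:,1].mean(),0]);return r.x,f(r.x).reshape(-1,2)
E
python3 - <<'E'
from plant import eyes
from h import *
np.set_printoptions(precision=4,suppress=True)
I=eyes.camera_info("top")
c=lambda x,y:(240+(x+.5)/4-.5,150+(y+.5)/4-.5)
J=[at_z(I,c(*p),.008)[:2] for p in [(124,171),(624,96),(684,428),(173,504)]]
x,r=fit([(.1,.14),(.1,-.2),(-.13,-.2),(-.13,.14)],J);print("jig",x,r*1000)
M=[at_z(I,c(*p),.030)[:2] for p in [(188,220),(305,209),(323,388),(203,399)]]
m,r=fit([(.06,.04),(.06,-.04),(-.06,-.04),(-.06,.04)],M);print("mould",m,r*1000)
R=np.array([[np.cos(x[2]),-np.sin(x[2])],[np.sin(x[2]),np.cos(x[2])]])
print("mould in jig",(R.T@(m[:2]-x[:2]))*1000,m[2]-x[2])
for n,px,z in [("grip",(365.6,242.6),.055),("gripvis",c(511,365),.068),("pivot",(372,198.2),.036),("pawl",(376.1,224.5),.021),("corner",(279.9,198.3),.008)]:
    w=at_z(I,px,z);print(n,w,R.T@(w[:2]-x[:2])*1000)
for n,pj in [("pivot",(.03,-.12)),("grip",(.03+.12*np.cos(np.radians(165)),-.12+.12*np.sin(np.radians(165)))),("home",(.015,.075))]:
    print(n,R@pj+x[:2])
S=eyes.camera_info("side")
for n,pj,z in [("cornerS",(.075,.115),.008),("grip",(-.0859,-.0889),.055)]:
    print(n,proj(S,[*(R@pj+x[:2]),z]))
E
```

```text
jig [0.5687 0.0013 0.1512] [[ 1.25    0.8537]
 [ 0.9335 -0.744 ]
 [-0.4085 -1.7107]
 [-1.775   1.6011]]
mould [0.5493 0.0654 0.0947] [[-0.1238  1.4772]
 [ 0.093  -1.5222]
 [ 0.2155 -1.0621]
 [-0.1847  1.1071]]
mould in jig [-9.4341 66.3124] -0.05656330036208393
grip [ 0.4986 -0.0941  0.055 ] [-83.6409 -83.7927]
gripvis [ 0.5004 -0.0977  0.068 ] [-82.4071 -87.6273]
pivot [ 0.6208 -0.1139  0.036 ] [  34.1856 -121.7409]
pawl [ 0.5538 -0.1247  0.021 ] [ -33.6981 -122.3338]
corner [0.6288 0.129  0.008 ] [ 78.6621 117.1294]
pivot [ 0.6164 -0.1128]
grip [ 0.4971 -0.0996]
home [0.5722 0.0777]
cornerS [373.5751 223.0032]
grip [336.0904 270.2093]
```

```bash
python3 -c "
import cv2
a=cv2.imread('pics/top0.png')[170:260,335:415];cv2.imwrite('pics/top0d.png',cv2.resize(a,None,fx=6,fy=6,interpolation=cv2.INTER_CUBIC))
a=cv2.imread('pics/side0.png')[205:335,285:445];cv2.imwrite('pics/side0c.png',cv2.resize(a,None,fx=4.5,fy=4.5,interpolation=cv2.INTER_CUBIC))
"
```

```text
(no output)
```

View pics/top0d.png

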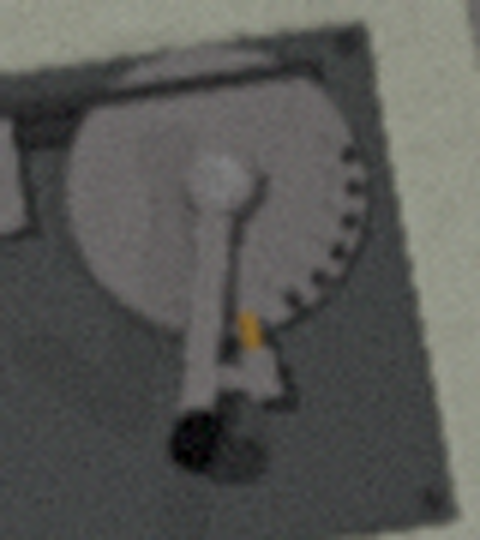

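View pics/side0c.png

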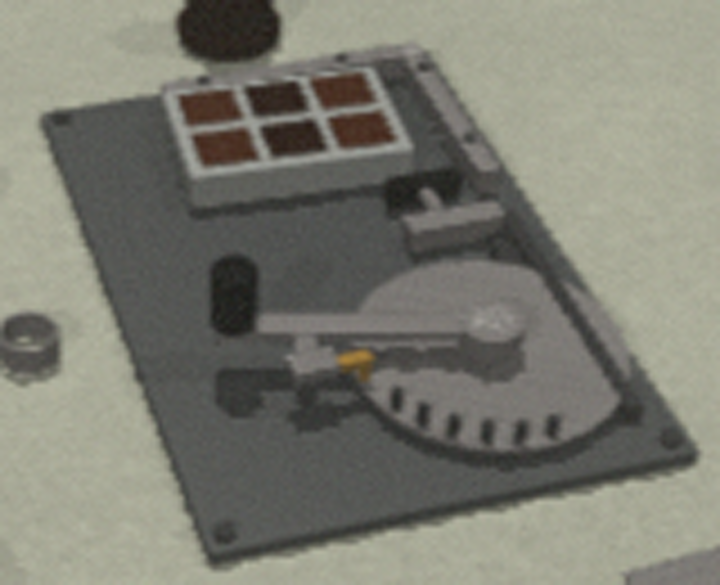

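Run:
```python
from plant import eyes,manip
from h import *
np.set_printoptions(precision=4,suppress=True)
T=eyes.camera_info("top");S=eyes.camera_info("side")
c=lambda x,y:(240+(x+.5)/4-.5,150+(y+.5)/4-.5)
d=lambda x,y:(335+(x+.5)/6-.5,170+(y+.5)/6-.5)
s=lambda x,y:(285+(x+.5)/4.5-.5,205+(y+.5)/4.5-.5)
h=(.03+.12*np.cos(np.radians(165)),-.12+.12*np.sin(np.radians(165)))
obs=[(T,c(124,171),.1,.14,.008),(T,c(624,96),.1,-.2,.008),(T,c(684,428),-.13,-.2,.008),(T,c(173,504),-.13,.14,.008),
(T,(279.9,198.3),.075,.115,.008),(T,(372,198.2),.03,-.12,.036),(T,(365.6,242.6),*h,.055),(T,c(511,365),*h,.068),
(S,s(42,115),-.13,.14,.008),(S,s(212,555),-.13,-.2,.008),(S,s(694,455),.1,-.2,.008),(S,(373.6,223.2),.075,.115,.008),(S,(333,268.8),*h,.055)]
f=lambda x:np.concatenate([(proj(I,[x[0]+np.cos(x[2])*a-np.sin(x[2])*b,x[1]+np.sin(x[2])*a+np.cos(x[2])*b,z])-p)*(2.4 if I is T else 2.2) for I,p,a,b,z in obs])
for sel in (slice(0,16),slice(16,26),slice(0,26)):
    r=least_squares(lambda x:f(x)[sel],[.57,0,.15],loss="soft_l1",f_scale=1.5);print(r.x,(r.fun if 0 else f(r.x)[sel]).reshape(-1,2).round(1).tolist())
x=r.x
R=np.array([[np.cos(x[2]),-np.sin(x[2])],[np.sin(x[2]),np.cos(x[2])]])
M=[at_z(T,c(*p),.030)[:2] for p in [(188,220),(305,209),(323,388),(203,399)]]
m,_=fit([(.06,.04),(.06,-.04),(-.06,-.04),(-.06,.04)],M);print("mould jig",R.T@(m[:2]-x[:2])*1000,m[2]-x[2])
piv=R@[.03,-.12]+x[:2]
for z in (.018,.026):
  P=[at_z(T,d(*p),z)[:2] for p in [(292,301),(320,278),(339,250),(350,220),(355,188),(349,153)]]
  # circle fit for a local centre
  g=least_squares(lambda q:np.hypot(*(np.array(P)-q).T)-.060,piv).x
  for q in (piv,g):
    v=np.array(P)-q; a=np.unwrap(np.arctan2(v[:,1],v[:,0])); a=a-x[2]-np.radians(165)
    a=np.mod(a,2*np.pi); print(z,q,np.hypot(*v.T)*1000,"pins rel arm-rest",a,"click1 lever",(a-np.arange(6)*.25).mean()-.30)
for n,px in [("figure",(254,240)),("clipb",(357,283)),("clipa",(309,294))]: print(n,at_z(T,px,0.008),R.T@(at_z(T,px,0)[:2]-x[:2])*1000)
```

```text
[0.5704 0.0023 0.1485] [[-1.4, -3.0], [0.0, -1.9], [0.4, -0.7], [-2.8, -0.3], [1.6, 1.0], [-1.8, 2.6], [4.0, -0.0], [0.6, 1.7]]
[0.5686 0.0041 0.1443] [[-1.8, -1.6], [-5.2, 0.3], [1.1, -0.0], [0.2, -1.6], [5.5, 0.9]]
[0.5699 0.0029 0.1485] [[-1.9, -2.6], [-0.5, -1.5], [-0.1, -0.3], [-3.3, 0.1], [1.1, 1.4], [-2.3, 3.0], [3.5, 0.4], [0.1, 2.1], [-0.9, -0.7], [-2.4, 1.5], [3.6, 0.3], [1.1, -1.2], [7.6, 1.8]]
mould jig [-11.1277  64.9268] -0.05383741478204823
0.018 [ 0.6174 -0.1114] [59.7897 60.0985 60.1147 60.3025 61.2838 61.3739] pins rel arm-rest [0.6896 0.9603 1.2151 1.4566 1.6993 1.963 ] click1 lever 0.40565633255970596
0.018 [ 0.6185 -0.1123] [60.1993 60.1123 59.7535 59.6061 60.2907 60.1257] pins rel arm-rest [0.6658 0.9356 1.191  1.4348 1.6812 1.9497] click1 lever 0.3847032982412369
0.026 [ 0.6174 -0.1114] [60.9962 60.7928 60.2597 59.8956 60.3206 59.8539] pins rel arm-rest [0.661  0.9261 1.1776 1.4183 1.6629 1.9306] click1 lever 0.3710827752804961
0.026 [ 0.6164 -0.1114] [60.1593 60.1171 59.7811 59.634  60.2944 60.086 ] pins rel arm-rest [0.6692 0.9377 1.1917 1.434  1.6791 1.9463] click1 lever 0.38469046734265716
figure [0.5154 0.1956 0.008 ] [-23.6601 199.3342]
clipb [ 0.4014 -0.0737  0.008 ] [-177.0008  -51.4005]
clipa [0.3729 0.0505 0.008 ] [-186.8928   76.2898]
```

```bash
cat >> h.py <<'E'
JX=np.array([.5702,.0025]);JA=.148
def J2W(a,b,z): return [JX[0]+np.cos(JA)*a-np.sin(JA)*b, JX[1]+np.sin(JA)*a+np.cos(JA)*b, z]
def W2J(p):
    v=np.array(p[:2])-JX; return np.array([np.cos(JA)*v[0]+np.sin(JA)*v[1],-np.sin(JA)*v[0]+np.cos(JA)*v[1],p[2]])*1000
def ori(a): # jaw axis at world angle a
    z=np.array([np.cos(a),np.sin(a),0]);x=np.array([0,0,-1.]);return np.c_[x,np.cross(z,x),z]
E
python3 - <<'E'
from plant import manip,move_gripper
from h import *
np.set_printoptions(precision=3,suppress=True)
for a in (JA+np.pi/2,JA-np.pi/2,JA,JA+np.pi): print(a,manip.inverse_kinematics(J2W(-.1,.069,.15),ori(a)))
for th in (0,.5,1.1):
  A=np.radians(165)+JA+th
  for k in (np.pi/2,-np.pi/2): print("lev",th,k,manip.inverse_kinematics(J2W(.03+.12*np.cos(A-JA),-.12+.12*np.sin(A-JA),.045),ori(A+k)))
E
```

```text
1.7187963267948965 [ 0.121  0.113 -0.491  0.967  0.    -0.027]
-1.4227963267948966 [ 0.121  0.113 -0.491  0.967  0.     3.114]
0.148 [ 0.121  0.113 -0.491  0.967  0.     1.544]
3.2895926535897932 [ 0.121  0.113 -0.491  0.967  0.    -1.598]
lev 0 1.5707963267948966 [-0.194  0.299 -0.528  0.744  0.     3.061]
lev 0 -1.5707963267948966 [-0.194  0.299 -0.528  0.744  0.    -0.081]
lev 0.5 1.5707963267948966 [-0.301  0.335 -0.476  0.76   0.     2.455]
lev 0.5 -1.5707963267948966 [-0.301  0.335 -0.476  0.76   0.    -0.687]
lev 1.1 1.5707963267948966 [-0.367  0.432 -0.326  0.812  0.     1.789]
lev 1.1 -1.5707963267948966 [-0.367  0.432 -0.326  0.812  0.    -1.353]
```

Run:
```python
from plant import manip,move_gripper
from h import *
np.set_printoptions(precision=2,suppress=True)
F=lambda: manip.read_wrist_force()
o=ori(JA+np.pi/2)
move_gripper(0.0,40)
print(manip.read_t(),manip.read_grip_width())
manip.move_to(J2W(-.102,.069,.12),o); print(manip.read_t(),F())
print(manip.move_l(J2W(-.102,.069,.015),v=.12,force_limit=8),manip.read_t(),W2J(manip.read_tool_pos()),F())
print(manip.move_l(J2W(-.080,.069,.015),v=.05,force_limit=6),W2J(manip.read_tool_pos()),F())
print(manip.move_l(J2W(-.045,.069,.015),v=.03,force_limit=10),W2J(manip.read_tool_pos()),F(),manip.read_t())
```

```text
1.6667 4.422875324344173e-06
3.8083 [ 0.26 -0.89  0.86]
False 4.8333 [-101.4    69.05   15.53] [-0.21  0.05  0.15]
False [-79.73  69.01  14.93] [ 0.11 -0.59  0.61]
True [-58.35  68.75  14.26] [-0.08 -0.12 -0.23] 6.2
```

Run:
```python
from plant import manip,eyes
import cv2,numpy as np
print(manip.read_wrist_force())
p,_=eyes.grab_frame("top");cv2.imwrite("pics/top1.png",p)
q,_=eyes.grab_frame("side")
a=cv2.resize(p[150:300,240:400],None,fx=2.5,fy=2.5,interpolation=cv2.INTER_CUBIC);b=cv2.resize(q[185:335,285:445],None,fx=2.5,fy=2.5,interpolation=cv2.INTER_CUBIC)
cv2.imwrite("pics/c1.png",np.hstack([a,b]))
```

```text
[-0.0803438  -0.11769639 -0.23486441]
```

View pics/c1.png

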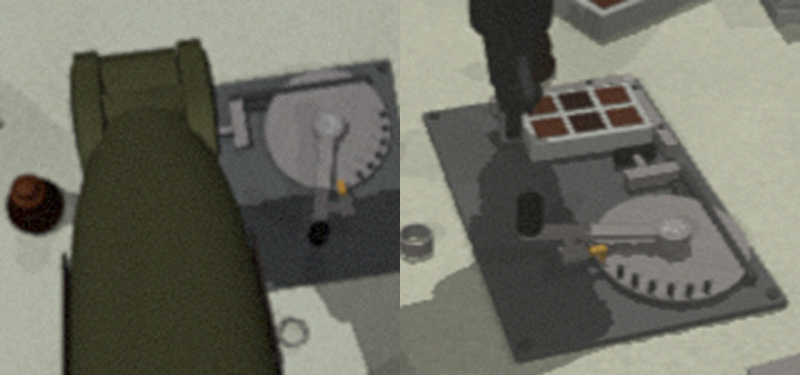

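The side view shows the mould (around (590,120) in the composite) pushed up to the far stop. Next I'll push it left.

Run:
```python
from plant import manip,move_gripper
from h import *
np.set_printoptions(precision=2,suppress=True)
F=lambda: manip.read_wrist_force()
o=ori(JA)
p=W2J(manip.read_tool_pos())/1000
manip.move_l(J2W(p[0]-.012,p[1],.015),v=.08)
manip.move_l(J2W(p[0]-.012,p[1],.085),v=.2)
manip.move_to(J2W(-.012,-.002,.085),o); print(manip.read_t(),F())
print(manip.move_l(J2W(-.012,-.002,.015),v=.1,force_limit=8),manip.read_t(),W2J(manip.read_tool_pos()),F())
print(manip.move_l(J2W(-.012,.038,.015),v=.025,force_limit=10),W2J(manip.read_tool_pos()),F(),manip.read_t())
```

```text
8.3833 [-0.95  0.13  0.71]
False 9.2333 [-11.52  -2.04  15.48] [ 0.19 -0.35 -0.73]
True [-12.85  23.71  14.86] [ 1.14 -1.8   0.5 ] 10.3
```

Run:
```python
from plant import manip,eyes
from h import *
np.set_printoptions(precision=2,suppress=True)
F=lambda: manip.read_wrist_force()
def up():
    p=manip.read_tool_pos(); manip.move_l([p[0],p[1],.085],v=.2)
p=W2J(manip.read_tool_pos())/1000
manip.move_l(J2W(p[0],p[1]-.010,.015),v=.08); up()
o=ori(JA+np.pi/2)
manip.move_to(J2W(-.072,.075,.085),o)
manip.move_l(J2W(-.072,.075,.015),v=.15,force_limit=8)
print(manip.move_l(J2W(-.040,.075,.015),v=.02,force_limit=15),W2J(manip.read_tool_pos()),F(),manip.read_t())
p=W2J(manip.read_tool_pos())/1000
manip.move_l(J2W(p[0]-.010,p[1],.015),v=.08); up()
manip.move_to(J2W(-.012,.010,.085),ori(JA))
manip.move_l(J2W(-.012,.010,.015),v=.15,force_limit=8)
print(manip.move_l(J2W(-.012,.042,.015),v=.02,force_limit=15),W2J(manip.read_tool_pos()),F(),manip.read_t())
p=W2J(manip.read_tool_pos())/1000
manip.move_l(J2W(p[0],p[1]-.010,.015),v=.08)
manip.move_l(J2W(p[0],p[1]-.010,.15),v=.2)
manip.move_to(J2W(-.15,-.16,.17),ori(JA+np.pi/2))
print(manip.read_t())
for n in ("top","side"):
    q,_=eyes.grab_frame(n); cv2.imwrite(f"pics/{n}2.png",q)
    cv2.imwrite(f"pics/{n}2c.png",cv2.resize(q[170:290,250:410] if n=="top" else q[195:335,285:445],None,fx=4.2,fy=4.2,interpolation=cv2.INTER_CUBIC))
```

```text
True [-58.64  74.79  13.9 ] [-0.3   0.68 -0.23] 13.9417
True [-10.79  24.37  15.34] [ 1.58 -1.91  1.27] 17.6
20.4333
```

View pics/top2c.png

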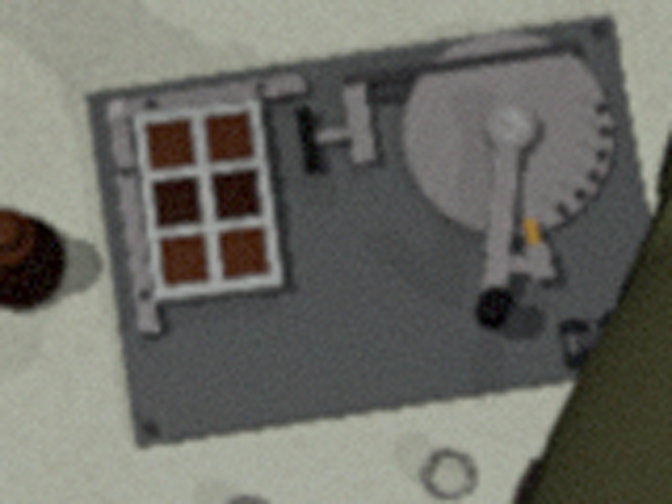

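View pics/side2c.png

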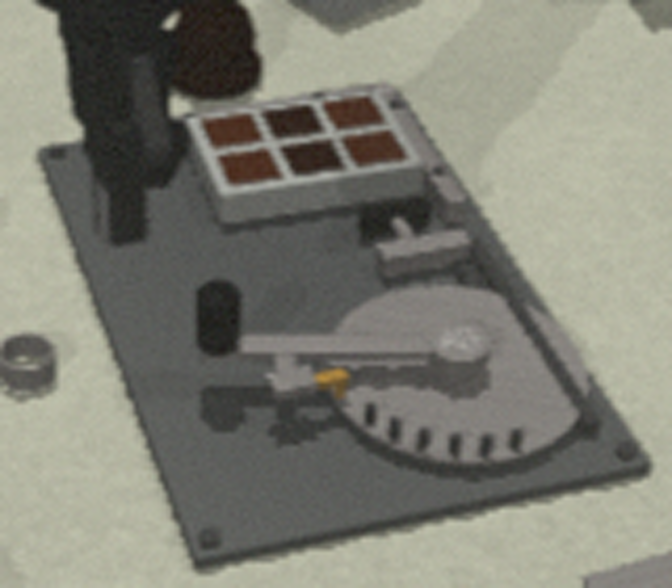

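The mould lies flush in the corner: its edges in the top crop run from (137,117) to (258,100) and (160,300), along both stops. Next is the handle at crop (495,307).

```bash
cat >> h.py <<'E'
def H(th,z=.043):
    a=np.radians(165)+th; return J2W(.03+.12*np.cos(a),-.12+.12*np.sin(a),z), ori(a+JA-np.pi/2)
def TH(p):
    v=W2J(p)[:2]-[30,-120]; return np.mod(np.arctan2(v[1],v[0]),2*np.pi)-np.radians(165), np.hypot(*v)
def FT(f,th):
    a=np.radians(165)+th+JA; return np.array([-np.sin(a)*f[0]+np.cos(a)*f[1],np.cos(a)*f[0]+np.sin(a)*f[1],f[2]])
E
python3 - <<'E'
from plant import manip,move_gripper,eyes
from h import *
np.set_printoptions(precision=3,suppress=True)
st=lambda: print(round(manip.read_t(),2),np.array(TH(manip.read_tool_pos())),FT(manip.read_wrist_force(),0))
p,o=H(0.02,.15); manip.move_to(p,o); move_gripper(.06); st()
p,o=H(0.02); print(manip.move_l(p,v=.1,force_limit=6)); st()
q,_=eyes.grab_frame("side"); cv2.imwrite("pics/side3c.png",cv2.resize(q[195:335,285:445],None,fx=4.2,fy=4.2,interpolation=cv2.INTER_CUBIC))
E
```

```text
21.62 [  0.022 120.029] [-0.681 -0.021 -0.006]
False
22.83 [  0.02  119.393] [ 0.587  0.067 -0.047]
```

View pics/side3c.png

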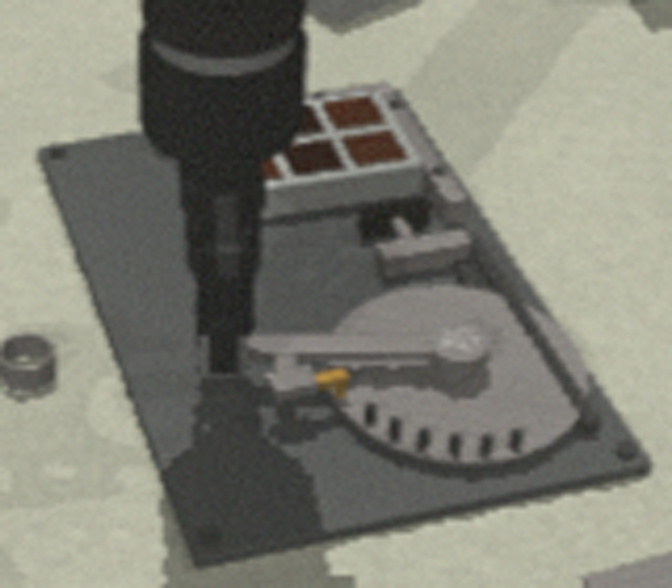

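The fingers straddle the post, at crop (222,330). Closing on it now.

Run:
```python
from plant import manip,move_gripper,eyes
from h import *
np.set_printoptions(precision=3,suppress=True)
def st(): 
    t=TH(manip.read_tool_pos()); print(round(manip.read_t(),2),np.array(t),FT(manip.read_wrist_force(),t[0]))
move_gripper(0,35); print(manip.read_grip_width()); st()
for i in range(1,9):
    p,o=H(.02+.02*i); manip.move_l(p,v=.03,ori=o); st()
```

```text
0.020942388994548106
23.31 [  0.016 119.781] [-1.817  0.589  5.853]
23.56 [  0.037 119.716] [-1.69   1.415  5.659]
23.81 [  0.057 119.723] [-2.04   1.614  4.367]
24.06 [  0.078 119.651] [-2.418  0.035  4.852]
24.31 [  0.097 119.633] [-3.4    0.303  5.401]
24.56 [  0.117 119.596] [-2.452  1.761  4.808]
24.81 [  0.137 119.539] [-3.405  0.305  5.129]
25.06 [  0.157 119.518] [-1.981 -0.133  5.602]
25.31 [  0.178 119.491] [-1.733 -0.225  4.572]
```

```bash
cat > step.py <<'E'
from plant import manip
from h import *
import sys
np.set_printoptions(precision=2,suppress=True)
a,b=float(sys.argv[1]),float(sys.argv[2])
for th in np.arange(a,b+1e-6,.0167):
    p,o=H(th); manip.move_l(p,v=.03,ori=o)
    f=[]
    for _ in range(5): f.append(manip.read_wrist_force()); manip.sleep(.02)
    t=TH(manip.read_tool_pos()); print(round(manip.read_t(),2),"%.3f %.3f r%.1f"%(th,*t),FT(np.mean(f,0),t[0]),round(manip.read_grip_width()*1000,1))
E
python3 step.py .197 .50
```

```text
25.64 0.197 0.194 r119.4 [-2.92  0.02  5.54] 20.6
25.98 0.214 0.211 r119.5 [-2.74  0.03  5.48] 20.8
26.31 0.230 0.228 r119.4 [-2.62 -0.09  5.22] 20.1
26.64 0.247 0.245 r119.4 [-2.89 -0.26  5.56] 20.9
26.98 0.264 0.262 r119.3 [-3.27 -0.34  5.53] 20.5
27.31 0.280 0.278 r119.3 [-3.15 -0.64  5.89] 21.0
27.64 0.297 0.289 r119.3 [-5.39  0.07  6.38] 21.0
27.98 0.314 0.299 r119.3 [-8.14 -1.05  7.95] 20.8
28.31 0.331 0.308 r119.3 [-10.78  -0.99   9.31] 21.2
28.64 0.347 0.335 r119.0 [-6.66 -1.98  6.55] 20.6
28.98 0.364 0.356 r119.0 [-4.92 -1.63  5.73] 20.6
29.31 0.381 0.373 r118.9 [-4.7  -1.19  5.75] 21.0
29.64 0.397 0.391 r118.9 [-5.07 -1.7   5.74] 20.8
29.98 0.414 0.408 r118.9 [-4.87 -2.22  5.47] 20.8
30.31 0.431 0.425 r118.9 [-4.   -2.69  5.28] 21.0
30.64 0.447 0.442 r118.8 [-4.66 -2.72  5.41] 20.9
30.98 0.464 0.457 r118.8 [-5.76 -2.93  5.88] 20.8
31.31 0.481 0.473 r118.8 [-5.97 -3.03  6.1 ] 21.0
31.64 0.498 0.490 r118.8 [-5.36 -3.18  5.52] 20.7
```

```bash
python3 step.py .514 .76
```

```text
31.98 0.514 0.506 r118.8 [-5.67 -3.15  5.9 ] 20.9
32.31 0.531 0.523 r118.7 [-5.69 -3.61  5.87] 20.7
32.64 0.547 0.537 r118.7 [-6.96 -3.4   6.52] 21.0
32.98 0.564 0.547 r118.7 [-9.15 -3.7   8.53] 21.0
33.31 0.581 0.556 r118.7 [-12.19  -4.02  10.73] 20.6
33.64 0.598 0.565 r118.7 [-15.21  -4.31  13.01] 20.9
33.98 0.614 0.574 r118.7 [-17.73  -4.13  14.86] 20.7
34.31 0.631 0.580 r118.5 [-21.84  -4.64  16.78] 20.6
34.64 0.648 0.587 r118.4 [-25.17  -5.39  19.45] 21.0
34.98 0.664 0.596 r118.4 [-27.41  -5.54  21.98] 20.6
35.31 0.681 0.622 r118.1 [-26.91  -6.3   21.81] 20.4
35.64 0.698 0.689 r118.5 [-5.05 -5.03  6.31] 20.4
35.98 0.714 0.707 r118.5 [-5.29 -5.12  6.19] 20.7
36.31 0.731 0.722 r118.5 [-5.68 -5.07  6.53] 20.5
36.64 0.748 0.739 r118.5 [-5.89 -5.43  7.19] 21.0
```

Run:
```python
from plant import manip,eyes
import cv2,numpy as np
np.set_printoptions(precision=3,suppress=True)
print(manip.read_wrist_force(),manip.read_wrist_torque(),manip.read_tool_pos(),manip.read_ee_rot())
p,_=eyes.grab_frame("top")
q,_=eyes.grab_frame("side")
cv2.imwrite("pics/top4c.png",cv2.resize(p[160:290,260:420],None,fx=4.5,fy=4.5,interpolation=cv2.INTER_CUBIC))
cv2.imwrite("pics/side4c.png",cv2.resize(q[195:345,285:455],None,fx=4,fy=4,interpolation=cv2.INTER_CUBIC))
```

```text
[0.981 7.592 5.932] [ 1.725 -0.066  0.183] [ 0.521 -0.181  0.043] [[ 0.001 -0.805 -0.593]
 [ 0.003 -0.593  0.805]
 [-1.    -0.003  0.002]]
```

View pics/side4c.png

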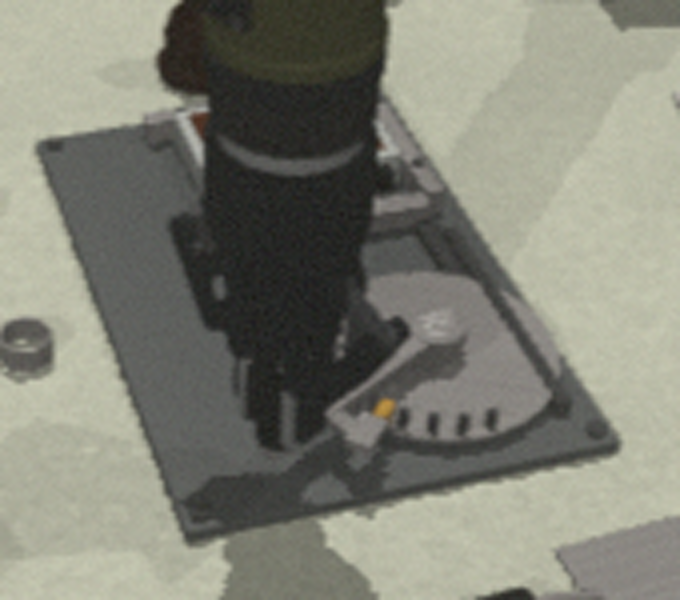

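View pics/top4c.png

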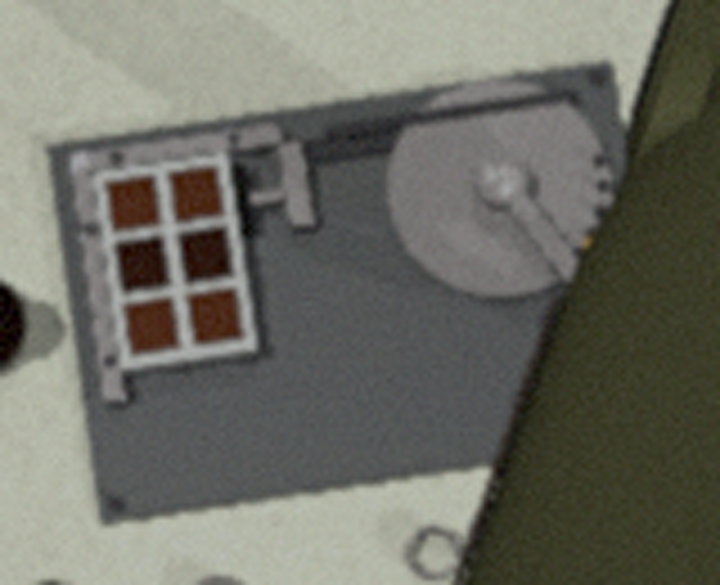

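Run:
```python
from plant import eyes
from h import *
np.set_printoptions(precision=4,suppress=True)
I=eyes.camera_info("top")
for f in ("top0","top2"):
    im=cv2.imread(f"pics/{f}.png").astype(int)
    hsv=cv2.cvtColor(im.astype(np.uint8),cv2.COLOR_BGR2HSV)
    # brown cells (reddish): r-b
    m=((im[...,2]-im[...,0])>10).astype(np.uint8); m[:170]=0;m[262:]=0;m[:,:283]=0;m[:,325:]=0
    n,l,s,c=cv2.connectedComponentsWithStats(m)
    k=[i for i in range(1,n) if s[i,4]>25]; print(f,[(s[i,4],c[i].round(1).tolist()) for i in k])
    # outer hull of cells -> orientation
    ys,xs=np.nonzero(m); W=np.array([at_z(I,(x,y),.028)[:2] for x,y in zip(xs,ys)])
    w=W-W.mean(0);
    v=np.linalg.eigh(w.T@w)[1][:,1]; print("axis angle rel jig",np.arctan(v[1]/v[0])-JA,"centre jig",W2J([*W.mean(0),0]))
```

```text
top0 [(np.int32(172), [291.5, 179.4]), (np.int32(101), [315.4, 174.8]), (np.int32(40), [306.1, 181.3]), (np.int32(127), [308.6, 210.9]), (np.int32(121), [294.3, 212.0]), (np.int32(94), [309.8, 224.5]), (np.int32(96), [295.7, 225.9]), (np.int32(132), [310.8, 238.5]), (np.int32(127), [296.6, 239.7])]
axis angle rel jig -0.11161957452392862 centre jig [31.2075 61.9987  0.    ]
top2 [(np.int32(526), [302.1, 178.1]), (np.int32(120), [303.9, 202.2]), (np.int32(127), [290.0, 204.1]), (np.int32(94), [305.8, 215.9]), (np.int32(96), [291.8, 217.6]), (np.int32(127), [293.2, 231.3]), (np.int32(128), [307.5, 229.6])]
axis angle rel jig -0.22262355217863633 centre jig [58.2422 63.848   0.    ]
```

Run:
```python
from plant import eyes
from h import *
I=eyes.camera_info("top")
c0=[(294.3,212.0),(308.6,210.9),(295.7,225.9),(309.8,224.5),(296.6,239.7),(310.8,238.5)]
c2=[(290.0,204.1),(303.9,202.2),(291.8,217.6),(305.8,215.9),(293.2,231.3),(307.5,229.6)]
for c in (c0,c2):
    W=np.array([at_z(I,p,.029)[:2] for p in c]); P=[(a,b) for a in (1,0,-1) for b in (.5,-.5)]
    P=np.array(P)*[.0365,.0355]
    x,r=fit(P,W); print(x, x[2]-JA, W2J([*x[:2],0]), abs(r).max()*1000)
# plate angle: edge lines in top2 by gradient along far & near edges
for f in ("top0","top2"):
    g=cv2.GaussianBlur(cv2.cvtColor(cv2.imread(f"pics/{f}.png"),cv2.COLOR_BGR2GRAY),(0,0),1).astype(float)
    def edge(pts0,pts1,n,nrm):
        out=[]
        for s in np.linspace(.08,.92,n):
            b=np.array(pts0)*(1-s)+np.array(pts1)*s
            ts=np.arange(-4,4.01,.1); q=b+ts[:,None]*nrm
            v=cv2.remap(g.astype(np.float32),q[:,0:1].astype(np.float32),q[:,1:2].astype(np.float32),cv2.INTER_LINEAR).ravel()
            d=np.abs(np.gradient(v)); out.append(at_z(I,b+ts[d.argmax()]*np.array(nrm),.008)[:2])
        return np.array(out)
    for nm,a,b,n in [("left",(270.5,192.5),(283,276),np.array([.99,-.15])),("far",(270.5,192.5),(396,174),np.array([.15,.99])),("near",(283,276),(411,257),np.array([.15,.99])) ]:
        E=edge(a,b,40,n); v=cv2.fitLine(E.astype(np.float32),cv2.DIST_HUBER,0,.001,.001).ravel()
        ang=np.arctan2(v[1],v[0]); ang=(ang+np.pi/4)%(np.pi/2)-np.pi/4; print(f,nm,ang)
```

```text
[0.5502461  0.06723416 0.08558719] -0.06241280963591349 [-10.1900466   66.96888789   0.        ] 1.1913052089329579
[0.57294511 0.07763936 0.12731082] -0.020689178444368017 [13.79517298 73.913142    0.        ] 1.0494152366764125
top0 left 0.15343654
top0 far 0.15118444
top0 near 0.15132701
top2 left 0.15132165
top2 far 0.14942026
top2 near 0.15209591
```

Run:
```python
from plant import eyes
from h import *
I=eyes.camera_info("top")
def rep(im,x0,y0,sc,tag):
    # mould outline via white rim mask at full crop res; template-free: cells by threshold
    im=im.astype(int); m=((im[...,2]-im[...,0])>10).astype(np.uint8)
    n,l,s,c=cv2.connectedComponentsWithStats(m)
    k=[]
    for i in range(1,n):
        if 60*sc*sc<s[i,4]<200*sc*sc:
            px=(x0+(c[i][0]+.5)/sc-.5,y0+(c[i][1]+.5)/sc-.5)
            if 283<px[0]<325 and 195<px[1]<245:k.append(px)
    print(tag,len(k),np.round(k,2).tolist())
    k=sorted(k,key=lambda p:p[1]);
    k=[p for j in range(0,6,2) for p in sorted(k[j:j+2])]
    W=np.array([at_z(I,p,.029)[:2] for p in k]); P=np.array([(a,b) for a in (1,0,-1) for b in (.5,-.5)])*[.0365,.0355]
    x,r=fit(P,W); print(x[2]-.1512,W2J([*x[:2],0]))
for f in ("top0","top2"):
    im=cv2.resize(cv2.imread(f"pics/{f}.png")[160:290,260:420],None,fx=4.5,fy=4.5,interpolation=cv2.INTER_CUBIC)
    rep(im,260,160,4.5,f)
rep(cv2.imread("pics/top4c.png"),260,160,4.5,"top4")
```

```text
top0 6 [[308.62, 210.95], [294.45, 212.13], [309.77, 224.61], [295.59, 225.83], [310.91, 238.62], [296.69, 239.78]]
-0.06615334074724129 [-10.39200952  66.8973796    0.        ]
top2 6 [[304.12, 202.29], [290.09, 204.04], [305.7, 215.82], [291.69, 217.62], [307.53, 229.59], [293.39, 231.38]]
-0.024847511703867647 [13.76025633 73.77501121  0.        ]
top4 6 [[303.19, 202.61], [289.17, 204.75], [305.26, 216.05], [291.19, 218.23], [307.33, 229.78], [293.24, 231.92]]
0.0020773577941497756 [12.80277567 75.29439803  0.        ]
```

Run:
```python
import cv2,numpy as np
a=cv2.imread("pics/side4c.png")[180:520,120:520]
a=np.clip(255*(a/255.)**.5,0,255).astype(np.uint8)
cv2.imwrite("pics/side4e.png",cv2.resize(a,None,fx=1.7,fy=1.7))
```

```text
(no output)
```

View pics/side4e.png

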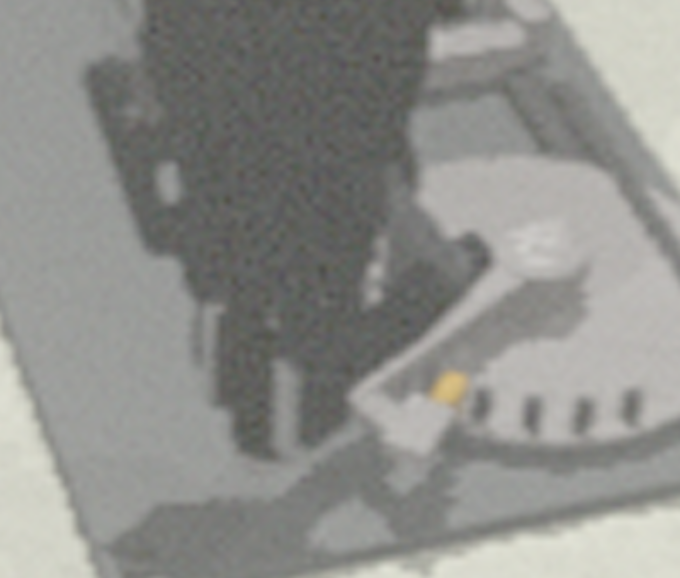

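Run:
```python
import cv2,numpy as np
a=cv2.imread("pics/top2.png")[160:290,260:420]
a=cv2.resize(a,None,fx=4.5,fy=4.5,interpolation=cv2.INTER_CUBIC)
b=cv2.imread("pics/top4c.png")
o=np.hstack([x[110:420,50:300] for x in (a,b)])
o=np.clip(255*(o/255.)**.6,0,255).astype(np.uint8)
cv2.imwrite("pics/cmp.png",cv2.resize(o,None,fx=1.6,fy=1.6,interpolation=cv2.INTER_CUBIC))
```

```text
(no output)
```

View pics/cmp.png

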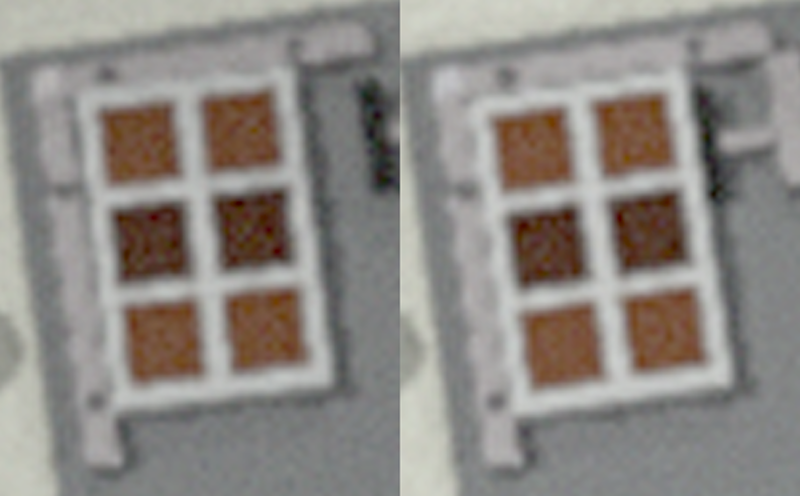

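Run:
```python
from plant import eyes
import h; from h import *
h.JA=.1505
I=eyes.camera_info("top")
a=cv2.resize(cv2.imread("pics/top2.png")[160:290,260:420],None,fx=4.5,fy=4.5,interpolation=cv2.INTER_CUBIC)
b=cv2.imread("pics/top4c.png")
a0=cv2.resize(cv2.imread("pics/top0.png")[160:290,260:420],None,fx=4.5,fy=4.5,interpolation=cv2.INTER_CUBIC)
def prof(im,fix,lo,hi,z,axis,rng):
    # average gradient position; returns edge coordinate with strongest signed gradient for each line
    g=cv2.GaussianBlur(cv2.cvtColor(im,cv2.COLOR_BGR2GRAY),(0,0),2.5).astype(np.float32)
    res=[]
    ts=np.arange(lo,hi,.0002)
    for f in fix:
        P=[J2W(t,f,z) if axis==0 else J2W(f,t,z) for t in ts]
        q=np.array([proj(I,p) for p in P]); q=((q-[260,160]+.5)*4.5-.5).astype(np.float32)
        v=cv2.remap(g,q[:,:1],q[:,1:],cv2.INTER_LINEAR).ravel(); d=np.gradient(v)
        k=(d*rng).argmax(); res.append(ts[k]*1000)
    A=np.polyfit(np.array(fix)*1000,res,1); return "%.1f +-%.1f slope %.3f"%(np.median(res),np.std(res),A[0])
for n,im in (("before",a),("now",b)):
    print(n)
    print(" near rim x@z30",prof(im,np.arange(.045,.106,.004),-.060,-.030,.030,0,+1))
    print(" far  rim x@z30",prof(im,np.arange(.045,.106,.004),.060,.084,.030,0,-1))
    print(" stop outer x@z24 (87)",prof(im,np.arange(.03,.12,.004),.080,.100,.024,0,-1))
    print(" right rim y@z30",prof(im,np.arange(-.035,.02,.004),.02,.05,.030,1,+1))
    print(" left rim y@z30",prof(im,np.arange(-.035,.06,.004),.105,.122,.030,1,-1))
    print(" lstop outer y@z24 (127)",prof(im,np.arange(-.05,.08,.004),.118,.136,.024,1,-1))
    print(" plate near x@z8 (-130)",prof(im,np.arange(-.0,.1,.004),-.14,-.12,.008,0,-1))
    print(" plate far x@z8 (100)",prof(im,np.arange(-.15,.13,.004),.092,.108,.008,0,+1))
    print(" plate left y@z8 (140)",prof(im,np.arange(-.12,.09,.004),.132,.148,.008,1,+1))
```

```text
before
 near rim x@z30 -46.7 +-0.7 slope 0.026
 far  rim x@z30 74.5 +-5.3 slope 0.024
 stop outer x@z24 (87) 86.0 +-0.7 slope -0.003
 right rim y@z30 33.8 +-0.6 slope -0.024
 left rim y@z30 112.7 +-0.9 slope -0.025
 lstop outer y@z24 (127) 127.2 +-1.7 slope 0.011
 plate near x@z8 (-130) -132.0 +-0.6 slope -0.001
 plate far x@z8 (100) 99.1 +-0.9 slope -0.007
 plate left y@z8 (140) 139.8 +-0.5 slope 0.002
now
 near rim x@z30 -47.9 +-0.4 slope -0.006
 far  rim x@z30 71.3 +-5.1 slope -0.061
 stop outer x@z24 (87) 86.4 +-0.9 slope -0.002
 right rim y@z30 35.0 +-0.4 slope -0.010
 left rim y@z30 114.6 +-0.7 slope 0.005
 lstop outer y@z24 (127) 126.8 +-3.0 slope 0.013
 plate near x@z8 (-130) -131.8 +-0.6 slope -0.002
 plate far x@z8 (100) 99.2 +-0.8 slope -0.006
 plate left y@z8 (140) 139.8 +-0.5 slope 0.002
```

Measured at sub-pixel level, my first pushes stopped on corner contact. The mould was left tilted 0.025 rad, and it is now about 1.5–2 mm off the far stop. I'll walk the lever back to rest, re-seat the mould with sustained presses, then swing again from rest.

Run:
```python
from plant import manip,move_gripper,eyes
from h import *
np.set_printoptions(precision=2,suppress=True)
F=lambda: manip.read_wrist_force()
for th in (.6,.45,.3,.15,.015):
    p,o=H(th); manip.move_l(p,v=.12,ori=o)
print(manip.read_t(),F())
move_gripper(.055); p,_=H(.015,.11); manip.move_l(p,v=.2); print(manip.read_t())
move_gripper(.038)
o=ori(.1505+np.pi/2)
manip.move_to(J2W(-.078,.075,.085),o)
manip.move_l(J2W(-.078,.075,.012),v=.15,force_limit=8)
manip.move_l(J2W(-.050,.075,.012),v=.04); manip.sleep(.15)
print("x press",W2J(manip.read_tool_pos()),F(),manip.read_t())
```

```text
38.225 [ 0.42  1.87 10.12]
39.1333
x press [-56.28  75.11  10.73] [-16.08  -1.43  12.95] 41.7833
```

Run:
```python
from plant import manip,move_gripper,eyes
from h import *
np.set_printoptions(precision=2,suppress=True)
F=lambda: manip.read_wrist_force()
manip.move_l(J2W(-.070,.075,.014),v=.1); manip.move_l(J2W(-.070,.075,.085),v=.25)
move_gripper(0.)
manip.move_to(J2W(-.010,.012,.085),ori(.1505))
manip.move_l(J2W(-.010,.012,.015),v=.15,force_limit=8)
manip.move_l(J2W(-.010,.031,.015),v=.04); manip.sleep(.15)
print("y press",W2J(manip.read_tool_pos()),F(),manip.read_t())
manip.move_l(J2W(-.010,.016,.015),v=.1); manip.move_l(J2W(-.010,.016,.12),v=.25)
p,o=H(.02,.12); manip.move_to(p,o); print(manip.read_t())
q,_=eyes.grab_frame("top"); cv2.imwrite("pics/top5.png",q)
b=cv2.resize(q[160:290,260:420],None,fx=4.5,fy=4.5,interpolation=cv2.INTER_CUBIC);cv2.imwrite("pics/top5c.png",b)
```

```text
y press [-9.2  25.65 16.04] [  2.73 -18.14   1.78] 45.7167
47.975
```

View pics/top5c.png

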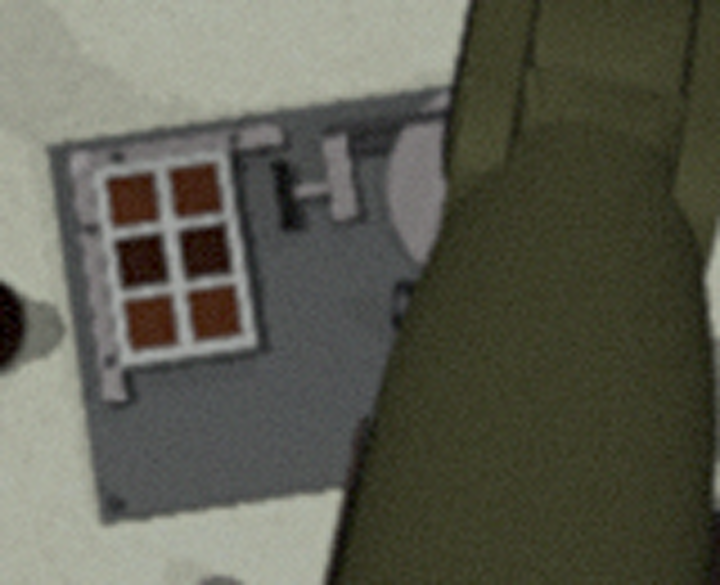

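```bash
cat > meas.py <<'E'
import sys
from plant import eyes
import h; from h import *
h.JA=.1505
I=eyes.camera_info("top")
b=cv2.imread(sys.argv[1])
def prof(im,fix,lo,hi,z,axis,rng):
    g=cv2.GaussianBlur(cv2.cvtColor(im,cv2.COLOR_BGR2GRAY),(0,0),2.5).astype(np.float32)
    res=[];ts=np.arange(lo,hi,.0002)
    for f in fix:
        P=[J2W(t,f,z) if axis==0 else J2W(f,t,z) for t in ts]
        q=np.array([proj(I,p) for p in P]); q=((q-[260,160]+.5)*4.5-.5).astype(np.float32)
        v=cv2.remap(g,q[:,:1],q[:,1:],cv2.INTER_LINEAR).ravel(); d=np.gradient(v)
        res.append(ts[(d*rng).argmax()]*1000)
    A=np.polyfit(np.array(fix)*1000,res,1); return "%.1f +-%.1f slope %.3f"%(np.median(res),np.std(res),A[0])
print(" near rim",prof(b,np.arange(.045,.106,.004),-.060,-.030,.030,0,+1))
print(" right rim",prof(b,np.arange(-.035,.02,.004),.02,.05,.030,1,+1))
print(" left rim",prof(b,np.arange(-.035,.06,.004),.105,.122,.030,1,-1))
E
python3 meas.py pics/top5c.png
```

```text
near rim -46.0 +-0.4 slope -0.008
 right rim 35.0 +-0.4 slope -0.006
 left rim 114.4 +-0.6 slope 0.003
```

The mould is now flush: near rim at −46.0 (with a known bias of about −0.9), right rim at 35.0, tilt about 0. I'm taking the lever again.

```bash
cat > sw.py <<'E'
from plant import manip
from h import *
import sys
np.set_printoptions(precision=1,suppress=True)
def swing(a,b,s):
    for th in np.arange(a,b+1e-6,s):
        p,o=H(th); manip.move_l(p,v=.04,ori=o)
        f=[]
        for _ in range(3): f.append(manip.read_wrist_force()); manip.sleep(.017)
        t=TH(manip.read_tool_pos()); F=FT(np.mean(f,0),t[0]); print(round(manip.read_t(),1),"%.3f %.3f"%(th,t[0]),F)
        if abs(F[0])>35: print("STOP"); return
E
python3 - <<'E'
from plant import manip,move_gripper
from h import *; from sw import swing
move_gripper(.055)
p,o=H(.02,.044); print(manip.move_l(p,v=.12,force_limit=6))
move_gripper(0,35); print(manip.read_grip_width(),manip.read_t())
swing(.1,.26,.08)
swing(.285,.535,.025)
E
```

```text
False
0.021057022545761757 49.7667
50.2 0.100 0.099 [-2.7  3.5 15.3]
50.6 0.180 0.180 [-3.3  3.1 14.5]
51.1 0.260 0.261 [-3.4  2.8 14.3]
51.4 0.285 0.283 [-4.3  2.2 15. ]
51.7 0.310 0.298 [-8.2  1.9 16.1]
52.0 0.335 0.313 [-13.2   1.9  18.3]
52.3 0.360 0.353 [-6.2  0.6 13.6]
52.6 0.385 0.380 [-5.3  0.7 13. ]
52.9 0.410 0.408 [-4.9  0.3 12.3]
53.2 0.435 0.433 [-4.6 -0.2 12.2]
53.5 0.460 0.456 [-5.9 -0.3 13.1]
53.8 0.485 0.480 [-5.9 -0.7 13.2]
54.1 0.510 0.505 [-6.4 -0.7 13.6]
54.4 0.535 0.531 [-6.1 -1.7 13.4]
```

Run:
```python
from sw import swing
swing(.56,.80,.03)
```

```text
54.7 0.560 0.546 [-10.5  -1.5  15.7]
55.0 0.590 0.563 [-14.6  -2.1  19.5]
55.3 0.620 0.580 [-20.8  -2.3  22.6]
55.6 0.650 0.590 [-26.8  -3.5  27. ]
55.9 0.680 0.661 [-3.1 -1.6  9.5]
56.2 0.710 0.704 [-7.  -3.  12.8]
56.5 0.740 0.731 [-8.5 -3.7 14.4]
56.8 0.770 0.761 [-8.1 -3.7 14.3]
57.1 0.800 0.789 [-9.6 -3.5 15.5]
```

```bash
sed -i 's/>35/>55/' sw.py
python3 - <<'E'
from sw import *
swing(.83,.98,.03)
E
```

```text
57.4 0.830 0.805 [-13.7  -4.8  19.6]
57.7 0.860 0.822 [-19.   -5.1  23.7]
58.0 0.890 0.838 [-23.6  -4.4  27.5]
58.3 0.920 0.850 [-29.1  -5.   32.7]
58.6 0.950 0.951 [-3.9 -4.6 11.6]
58.9 0.980 0.978 [-6.5 -4.8 13.1]
```

```bash
python3 - <<'E'
from sw import *
from plant import eyes
swing(1.003,1.003,.03)
for n in ("top","side"):
    q,_=eyes.grab_frame(n)
    c=q[160:290,260:420] if n=="top" else q[195:345,285:455]
    cv2.imwrite(f"pics/{n}6c.png",cv2.resize(c,None,fx=4.5,fy=4.5,interpolation=cv2.INTER_CUBIC))
t=TH(manip.read_tool_pos()); print(t,FT(manip.read_wrist_force(),t[0]),manip.read_t())
E
python3 meas.py pics/top6c.png
```

```text
59.2 1.003 1.001 [-6.3 -5.  13.9]
(np.float64(1.0004452376170208), np.float64(117.80315617676897)) [-6.6 -5.4 13.3] 59.2917
 near rim -45.9 +-0.4 slope -0.005
 right rim 35.0 +-0.3 slope 0.008
 left rim 114.6 +-0.6 slope 0.006
```

View pics/side6c.png

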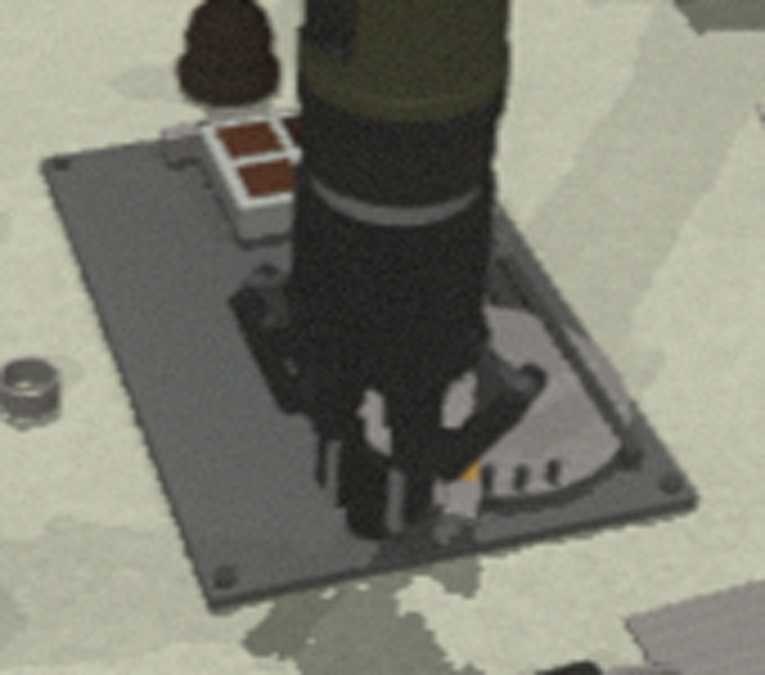

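View pics/top6c.png

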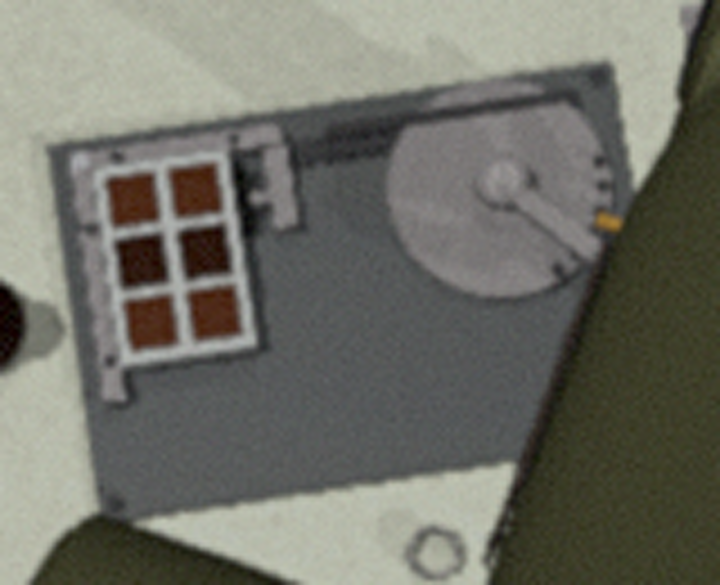

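Three pins remain beyond the brass pawl (side crop (487..553,475)), so three clicks have passed. The pad touches the mould, and the mould is flush.

```bash
python3 -c "
from plant import manip,job_done
job_done(); print(manip.read_t())"
```

```text
the job is handed in; nothing more can be done
the job is handed in; nothing more can be done
```

I handed the job in at about 59 s. The mould is in the corner and the lever is held three clicks from rest, but I swung the lever partway once before the mould was properly home.

**The order slip:** My first pushes stopped on a corner contact. I missed that the mould was still tilted about 0.025 rad and took the lever over two clicks. The pad then left the mould about 1.5–2 mm off the far stop. I walked the lever back to rest and let go, then pressed the mould home with about 16–18 N on each side. After that I swung the lever three clicks from rest. The final swing followed the asked order, but the lever had been touched earlier.

**Last checks:**
- **Mould:** The image measurement puts its near side within about 0.2 mm of home after correcting for a known camera offset. Its right side is on home at 35.0 mm, and the tilt is within about 0.01 rad.
- **Lever:** It sits at about 1.00 rad by tool position. The middle of the third notch is at 0.995 rad from the felt clicks and 1.01 rad from the pins in the picture. Three of the six pins remain past the pawl.
- **Grip:** The handle is still held, with about 6.5 N against the spring, and the pad is on the mould.

**What disagreed:** The push at the clicks peaked at about 13, 27 and 29 N, well above the roughly 3 N jump described. The vertical force on the tool also rose to about 33 N. I did not find the cause. No bystander appeared moved in the parts of the pictures I checked, but I did not check each one separately at the end.

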